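Pack out a battery tray to its hold-down bar

TASK

Pack out the space above the white cells in the battery tray: from the four coloured spacer plates on the mat choose those that together fill the height between the cells and the rubber foot of the hold-down bar when the bar lies level (cell height differs from pack to pack, so feel for it), and stack them flat on the cells, long sides along the tray, pushed home square into the corner opposite the bar's hinge and the brass terminals. Then swing the hold-down bar over and press it down gently until its rubber foot bears on the stack; with the right plates it lies level. Leave the spare plates flat on the mat and do not disturb the other things on the bench.

Things in the scene. Friction and masses are not known exactly. Their poses are not given: they have to be found in the camera images.
- tray: Dark grey battery tray, fixed to the bench. Origin: centre of its underside, on the bench top. x runs from the hinge end wall to the opposite end wall, y from the terminal side wall to the opposite side wall, z up. Inside 176 (x) x 152 (y) mm, walls 6 mm thick, tops 84 mm above the bench. Along the -y wall a 12 mm wide strip of black and brass terminals stands 7 mm above the cells.
- corner (a point): Inner corner of the tray where the plates belong, at its wall tops: x = 88, y = 76, z = 84 mm of the tray. A plate home in it has its centre at x = 33, y = 46 mm. The tray is filled with white-wrapped cells whose tops form one level face under this corner and up to all walls; its height differs (44 to 66 mm above the bench) and is not reported.
- hinge (a point): Axis of the hold-down bar's hinge, on the tray's -x end wall: at x = -91, y = 46, z = 100 mm of the tray; the axis runs along the tray's y.
- bar (a joint): Hold-down bar: steel strap 30 mm wide, 6 mm thick, centred on the hinge axis, 147 mm long with a red tip. 0 = level, reaching towards the tray's +x over the cells; positive = raised (rad), 1.57 upright. It starts leaning back beyond upright (1.66 to 1.92); limits -0.25 and 2.0. A stiff hinge: it stays where it is left, a few newtons move it, and it must be pushed all the way down.
- bar_end (a point): Middle of the bar's free end, 145 mm from the hinge axis.
- foot (a point): Round black rubber foot under the bar, 26 mm across, 12 mm high, 112 mm from the hinge axis; a nut and spindle stand 10 mm proud of the bar's upper face above it. This point: centre of the foot's bearing face, 15 mm below the bar's centre plane, so 85 mm above the bench when the bar is level.
- plate_red: Red rigid plastic spacer plate, 110 (x) x 60 (y) x 8 mm thick, lying flat on the rubber mat (mat 3 mm thick), 40 to 240 g. Origin: centre of its underside.
- plate_yellow: Yellow rigid plastic spacer plate, 110 (x) x 60 (y) x 12 mm thick, lying flat on the rubber mat (mat 3 mm thick), 40 to 240 g. Origin: centre of its underside.
- plate_green: Green rigid plastic spacer plate, 110 (x) x 60 (y) x 16 mm thick, lying flat on the rubber mat (mat 3 mm thick), 40 to 240 g. Origin: centre of its underside.
- plate_blue: Blue rigid plastic spacer plate, 110 (x) x 60 (y) x 24 mm thick, lying flat on the rubber mat (mat 3 mm thick), 40 to 240 g. Origin: centre of its underside.
- wood_a: Pale wooden block 110 x 45 x 40 mm, beyond the mat. A bystander.
- wood_b: Wooden block 90 x 60 x 30 mm, left of the tray. A bystander.
- cover: Bent aluminium cover 70 x 140 mm with an upright 70 mm flange, beyond the mat. A bystander.
- cell_a: Single white cell standing upright, 33 mm across, 60 mm tall, left of the tray. A bystander.
- cell_b: Second single white cell, the same. A bystander.
- screwdriver: Red-handled screwdriver lying right of the mat. A bystander.
- cutter: Yellow utility knife 150 mm long lying right of the mat. A bystander.
Things that resemble listed ones, but are neither listed nor needed, are in the scene too. There is more than one size of the plate_green; the one meant has the size given above. Of the things shaped like the plate_yellow, the yellow one is meant.

How it is judged:
At the end, for the whole second after the job is handed in: The bar is level within 0.03 rad, its foot bearing on the stack (over 0.2 N). Each used plate is flat (0.04 rad), at most 4 mm off the tray's +x and +y walls, its long side within 0.05 rad of the tray's x. Each spare plate lies flat (0.1 rad) on the mat or bench. All plates are at rest (value of joint bar between -0.03 and 0.03 rad and (contact force between bar and plate_red above 0.2 N or contact force between bar and plate_yellow above 0.2 N or contact force between bar and plate_green above 0.2 N or contact force between bar and plate_blue above 0.2 N) and ((x of plate_red in the frame of tray above 0.029 m and y of plate_red in the frame of tray above 0.042 m and z of plate_red in the frame of tray between 0.04 and 0.084 m and angle between plate_red's own z axis and vertical below 0.04 rad and angle between the x axis of plate_red and the x axis of tray, either way round below 0.05 rad) or (height (world z) of plate_red below 0.012 m and angle between plate_red's own z axis and vertical below 0.1 rad)) and ((x of plate_yellow in the frame of tray above 0.029 m and y of plate_yellow in the frame of tray above 0.042 m and z of plate_yellow in the frame of tray between 0.04 and 0.084 m and angle between plate_yellow's own z axis and vertical below 0.04 rad and angle between the x axis of plate_yellow and the x axis of tray, either way round below 0.05 rad) or (height (world z) of plate_yellow below 0.012 m and angle between plate_yellow's own z axis and vertical below 0.1 rad)) and ((x of plate_green in the frame of tray above 0.029 m and y of plate_green in the frame of tray above 0.042 m and z of plate_green in the frame of tray between 0.04 and 0.084 m and angle between plate_green's own z axis and vertical below 0.04 rad and angle between the x axis of plate_green and the x axis of tray, either way round below 0.05 rad) or (height (world z) of plate_green below 0.012 m and angle between plate_green's own z axis and vertical below 0.1 rad)) and ((x of plate_blue in the frame of tray above 0.029 m and y of plate_blue in the frame of tray above 0.042 m and z of plate_blue in the frame of tray between 0.04 and 0.084 m and angle between plate_blue's own z axis and vertical below 0.04 rad and angle between the x axis of plate_blue and the x axis of tray, either way round below 0.05 rad) or (height (world z) of plate_blue below 0.012 m and angle between plate_blue's own z axis and vertical below 0.1 rad)) and linear speed of each of plate_red, plate_yellow, plate_green, plate_blue below 0.02 m/s); the robot touches nothing.
It fails at once if the bar is pressed by the fingers, or forced onto a plate, with more than 60 N (contact force between the fingers and bar above 60 N or contact force between bar and plate_red above 60 N or contact force between bar and plate_yellow above 60 N or contact force between bar and plate_green above 60 N or contact force between bar and plate_blue above 60 N).
It fails at once if a bystander (wooden block, cover, single cell, screwdriver, knife) is moved by more than 30 mm (distance of any of wood_a, wood_b, cover, cell_a, cell_b, screwdriver, cutter from where it was at the start of the episode above 0.03 m).
It also fails if it takes over 72 s, if anything falls off the work surface, if the arm or the gripper's body presses on something with over 40 N, if the wrist force passes 120 N, or if a joint passes its speed limit or range.

ROBOT

A 6-joint arm with a two-finger parallel gripper is mounted at the origin on the work surface. World frame = base frame: x ahead of the robot, y to its left, z up, the work surface at z = 0. Lengths are in m, angles in rad, forces in N, time in s.
With the tool pointing down it reaches from about 0.35 to 1 m from the base axis. Payload 7.1 kg.
Tool frame: the origin (TCP) lies between the finger pads; the fingertips stand 22 mm ahead of it and the grasp point (between the pads) lies 3 mm ahead of it; z points along the fingers, y is the line along which they close (so a half turn about z gives the same grasp; the last joint's range is limited). The gripper opens to 85 mm and grips with 20 to 120 N. Pads are 22 mm wide; open, the fingers measure 114 mm over their backs; the gripper's body (76 mm by 85 mm) begins 54 mm behind the grasp point. The pads swing forward as they close: fully open they stand 13 mm farther back than shut.
Start: joints at [1.132, 0.423, 1.63, -0, 1.089, -0.019], TCP at [0.255, 0.571, 0.253] pointing down, gripper open.
Joint ranges: [-3, 3], [-0.9, 2.11], [0.09, 2.58], [-1.31, 4.45], [0.11, 2.69], [-2.54, 2.54]. Speed limits (rad/s): [2.39, 2.39, 3.01, 3.14, 3.14, 3.14].

INTERFACE

Orientations are given as a rotation vector (axis times angle).
In Python, from rig import manip gives the robot as it stands. The module is installed in compiled form; this text tells all that it offers. Calls block until the motion is done:
- manip.move_to(position, orientation): joint-space move of the TCP to a pose.
- manip.servo_line(position, orientation=None, rate=0.15): straight line of the TCP; orientation=None keeps the orientation; rate is the mean speed in m/s.
- manip.set_joints(angles): joint-space move.
- manip.command_gripper(opening, f_grip=None): finger opening in m; f_grip is the grip in N (None keeps the last); returns when the fingers have stopped.
- manip.hold(seconds).
- manip.solve_ik(position, orientation): joint angles nearest the present ones, or None.
- manip.camera(name): name is "side" or "top" or "wrist"; returns a dict with "image" (384x512x3 uint8, red, green, blue), "fx", "fy", "cx", "cy" (pixels), "k1" (the pictures are not rectified: a ray, as slopes to the right and down, at radius r is drawn at 1 + k1 r^2 times it, then the intrinsics apply), "cam_to_world" (4x4, takes a point from camera to world coordinates); the wrist camera has in their place "mount" (4x4, takes a point from camera to tool coordinates, whose origin is the TCP and whose axes are the flange's). Camera axes: x right, y down, z forward; pixel columns grow to the right and rows downward; lengths in m; the calibration is good to about 2 mm. A picture is of the moment at which its call begins: read the wrist's pose just before it. There is no depth.
A pose or a line that the arm cannot do raises manip.IKError and nothing moves.
- manip.sign_off(): hands the job in; it is judged then, once.
Readings, each from a call of its own:
- manip.get_time(): time.
- manip.get_joint_positions(): joint angles.
- manip.get_joint_vel(): joint speeds.
- manip.get_tau(): joint torques, N m.
- manip.get_position(): TCP position.
- manip.get_ee_rot(): TCP orientation.
- manip.get_contact_force(): force on the tool from outside, world axes, zero at the start.
- manip.get_torque(): the same for the moment, N m.
- manip.get_width(): finger opening in m.
- manip.get_grip_force(): force on a finger pad.
Only numpy, scipy, OpenCV 4.12 (cv2) and the standard library are available. Lean on these libraries where they do the work, as an engineer would, in place of code of your own. Each camera call takes 0.05 s, during which the arm holds its last target. There are 200 camera calls.

## Working session

There is one attempt and no reset: what is moved stays moved. The work goes in short steps, each a Python script; the robot and the scene stay as the last script left them, time stands still between calls to the robot, and variables do not carry over. Pictures are saved under pics/ and viewed, at most 13 in all, crops included, and the job is handed in when it is done.

```bash
mkdir -p pics
python3 - <<'E'
from rig import manip
import cv2,numpy as np,pickle
d={}
for n in("side","top","wrist"):
    c=manip.camera(n);d[n]=c;cv2.imwrite(f"pics/{n}0.png",c["image"][:,:,::-1])
    print(n,{k:np.round(v,3).tolist() for k,v in c.items() if k!="image"})
pickle.dump(d,open("c0.pkl","wb"))
a=cv2.resize(d["top"]["image"],(800,600),interpolation=cv2.INTER_CUBIC)
cv2.imwrite("pics/top0b.png",a[:,:,::-1])
print(manip.get_time(),manip.get_ee_rot())
E
```

```text
side {'fx': 431.61, 'fy': 431.61, 'cx': 255.586, 'cy': 193.871, 'k1': 0.015, 'cam_to_world': [[-0.998, -0.038, 0.052, 0.468], [-0.063, 0.749, -0.66, 0.745], [-0.014, -0.662, -0.749, 0.961], [0.0, 0.0, 0.0, 1.0]]}
top {'fx': 358.684, 'fy': 358.684, 'cx': 255.783, 'cy': 187.776, 'k1': 0.008, 'cam_to_world': [[0.014, -0.99, 0.144, 0.358], [-1.0, -0.014, 0.0, 0.008], [0.002, -0.144, -0.99, 1.161], [0.0, 0.0, 0.0, 1.0]]}
wrist {'fx': 323.693, 'fy': 323.693, 'cx': 251.137, 'cy': 192.933, 'k1': -0.075, 'mount': [[0.0, -0.965, -0.261, 0.066], [1.0, 0.0, -0.0, -0.0], [0.0, -0.261, 0.965, -0.12], [0.0, 0.0, 0.0, 1.0]]}
0.15 [-6.54556839e-01 -3.07238915e+00  1.85378726e-03]
```

View pics/top0b.png

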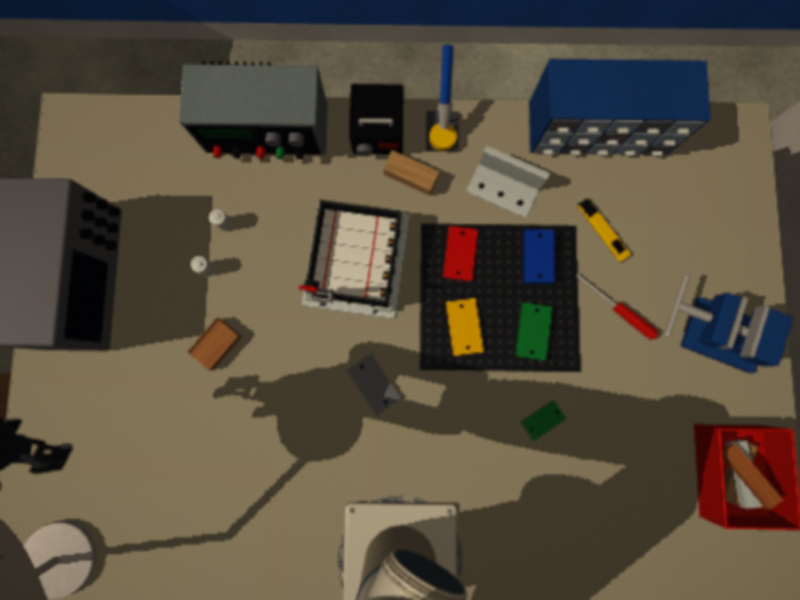

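View pics/side0.png

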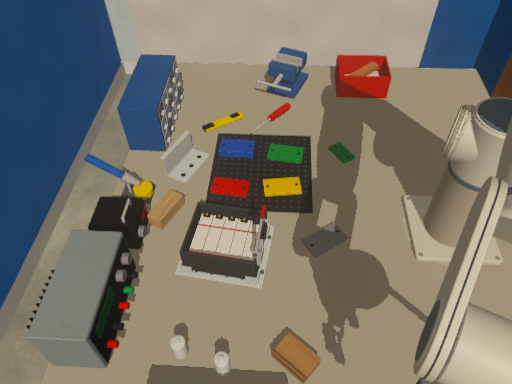

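The top view shows the tray at about (355,255) with its hinge towards the robot and the bar upright at (308,290). The plates are red (460,253), blue (539,256), yellow (465,327) and green (534,331). The small green plate at (543,420) and the grey plate at (372,383) are decoys. Next I localise these and take wrist views.

```bash
cat > h.py <<'E'
from rig import manip
import cv2,numpy as np,pickle
from scipy.spatial.transform import Rotation as R
def grab(name):
    if name=="wrist":
        T=np.eye(4);T[:3,3]=manip.get_position();T[:3,:3]=R.from_rotvec(manip.get_ee_rot()).as_matrix()
    c=manip.camera(name)
    if name=="wrist": c["cam_to_world"]=T@c["mount"]
    return c
def K(c): return np.array([[c["fx"],0,c["cx"]],[0,c["fy"],c["cy"]],[0,0,1]])
def back(c,px,z):
    u=cv2.undistortPoints(np.float64(px).reshape(-1,1,2),K(c),np.array([c["k1"],0,0,0.])).reshape(-1,2)
    M=c["cam_to_world"];d=np.c_[u,np.ones(len(u))]@M[:3,:3].T;o=M[:3,3]
    return (o+d*((z-o[2])/d[:,2])[:,None])[:,:2]
def proj(c,P):
    W=np.linalg.inv(c["cam_to_world"])
    return cv2.projectPoints(np.float64(P).reshape(-1,1,3),cv2.Rodrigues(W[:3,:3])[0],W[:3,3],K(c),np.array([c["k1"],0,0,0.]))[0].reshape(-1,2)
HUE={"red":(174,6),"yellow":(18,32),"green":(50,75),"blue":(105,125)}
TH={"red":.008,"yellow":.012,"green":.016,"blue":.024}
def plates(c,minA=300):
    hsv=cv2.cvtColor(c["image"],cv2.COLOR_RGB2HSV);out={}
    for n,(a,b) in HUE.items():
        h=hsv[...,0];m=((h>=a)&(h<=b)) if a<b else ((h>=a)|(h<=b))
        m=(m&(hsv[...,1]>110)&(hsv[...,2]>40)).astype(np.uint8)
        out[n]=[]
        for k in cv2.findContours(m,cv2.RETR_EXTERNAL,cv2.CHAIN_APPROX_NONE)[0]:
            if cv2.contourArea(k)<minA: continue
            w=back(c,k[:,0],.003+TH[n])
            (x,y),(p,q),an=cv2.minAreaRect((w*1000).astype(np.float32))
            if p<q: an+=90;p,q=q,p
            an=(an+90)%180-90
            out[n].append(np.round([x,y,p,q,an],1).tolist())
    return out
def down(yaw):  # tool z down, tool x along world yaw
    c,s=np.cos(yaw),np.sin(yaw)
    return R.from_matrix(np.array([[c,s,0],[s,-c,0],[0,0,-1.]])).as_rotvec()
E
python3 - <<'E'
from h import *
d=pickle.load(open("c0.pkl","rb"));c=d["top"]
print(plates(c)); s=plates(d["side"]);print(s)
q=np.array([[320,203],[402,210],[393,303],[304,296]])/1.5625
print(back(c,q,.084)); print(back(c,np.array([[308,289]])/1.5625,.24))
print(R.from_rotvec(manip.get_ee_rot()).as_matrix().round(2))
for p in [(.5,-.15,.36),(.45,-.25,.4),(.45,.1,.38),(.35,.1,.25)]:
  for y in(0,np.pi/2,-np.pi/2,np.pi): 
    j=manip.solve_ik(p,down(y)); print(p,round(y,2),None if j is None else np.round(j,2))
E
```

```text
{'red': [[170.6, -683.3, 200.4, 198.1, 89.9], [613.5, -117.1, 118.5, 68.5, -6.4]], 'yellow': [[458.9, -124.9, 118.3, 68.7, 8.2], [665.8, -418.4, 152.9, 38.3, 35.6]], 'green': [[273.8, -281.4, 78.5, 43.5, -56.8], [452.0, -265.4, 114.4, 65.1, -8.0]], 'blue': [[456.0, -674.6, 193.3, 137.6, 69.3], [606.7, -276.1, 116.9, 64.9, -1.0], [942.7, -457.7, 383.9, 202.9, -89.1], [1147.0, 16.2, 1756.2, 67.0, -89.5]]}
{'red': [[613.5, -116.9, 113.3, 70.8, -6.8], [163.1, -722.3, 289.9, 212.6, 89.1]], 'yellow': [[458.2, -122.7, 114.4, 75.2, 8.5]], 'green': [[452.0, -261.6, 111.3, 78.6, -8.2]], 'blue': [[606.7, -270.9, 112.2, 86.0, -1.2], [471.5, -662.7, 190.3, 166.1, 68.8], [962.6, -522.2, 576.9, 182.9, -82.2], [-303.4, -1000.7, 806.2, 320.9, 71.4], [1268.6, -570.8, 1725.8, 460.2, -65.2]]}
[[0.69422398 0.16860432]
 [0.6822135  0.00541305]
 [0.49588027 0.02040455]
 [0.50716011 0.19328073]]
[[0.49745316 0.1601954 ]]
[[-0.91  0.41 -0.  ]
 [ 0.41  0.91 -0.  ]
 [ 0.   -0.   -1.  ]]
(0.5, -0.15, 0.36) 0 [-0.31  0.16  1.74 -0.    1.24  1.26]
(0.5, -0.15, 0.36) 1.57 [-0.31  0.16  1.74 -0.    1.24 -0.31]
(0.5, -0.15, 0.36) -1.57 None
(0.5, -0.15, 0.36) 3.14 [-0.31  0.16  1.74  0.    1.24 -1.89]
(0.45, -0.25, 0.4) 0 [-0.53  0.11  1.7  -0.    1.33  1.04]
(0.45, -0.25, 0.4) 1.57 [-0.53  0.11  1.7  -0.    1.33 -0.53]
(0.45, -0.25, 0.4) -1.57 None
(0.45, -0.25, 0.4) 3.14 [-0.53  0.11  1.7   0.    1.33 -2.1 ]
(0.45, 0.1, 0.38) 0 [ 0.19  0.04  1.83 -0.    1.27  1.76]
(0.45, 0.1, 0.38) 1.57 [ 0.19  0.04  1.83 -0.    1.27  0.19]
(0.45, 0.1, 0.38) -1.57 None
(0.45, 0.1, 0.38) 3.14 [ 0.19  0.04  1.83 -0.    1.27 -1.38]
(0.35, 0.1, 0.25) 0 [ 0.25  0.03  2.17 -0.    0.95  1.82]
(0.35, 0.1, 0.25) 1.57 [ 0.25  0.03  2.17 -0.    0.95  0.25]
(0.35, 0.1, 0.25) -1.57 None
(0.35, 0.1, 0.25) 3.14 [ 0.25  0.03  2.17 -0.    0.95 -1.33]
```

Run:
```python
from h import *
manip.command_gripper(0.0)
manip.move_to([.62,.1,.36],down(0))
c=grab("wrist");pickle.dump(c,open("w1.pkl","wb"))
cv2.imwrite("pics/w1.png",cv2.resize(c["image"],(800,600),interpolation=cv2.INTER_CUBIC)[:,:,::-1])
print(manip.get_time(), plates(c))
```

```text
3.1333 {'red': [[614.6, -116.6, 111.0, 64.3, -6.5]], 'yellow': [[461.4, -123.5, 115.8, 64.2, 8.4]], 'green': [[454.8, -261.9, 113.9, 72.2, -8.4]], 'blue': [[609.3, -266.0, 110.4, 67.3, -0.1]]}
```

View pics/w1.png

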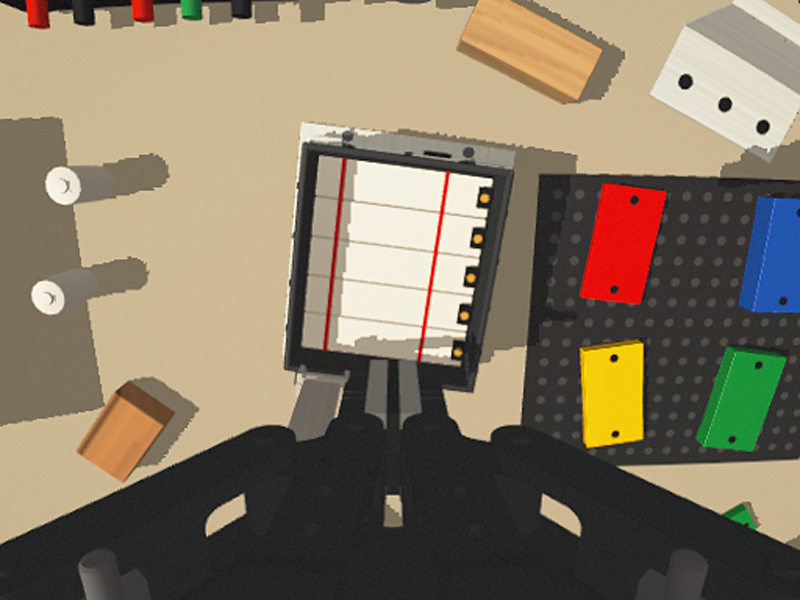

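The wrist view shows the tray's outer top corners at (310,142), (512,170), (471,390) and (286,370), with the terminals on the right. The far-left corner is the target. I'll fit the tray pose and probe the cell height.

```bash
cat > f.py <<'E'
from h import *
from scipy.optimize import least_squares
c=pickle.load(open("w1.pkl","rb"))
px=np.array([[310,142],[512,170],[471,390],[286,370],[318,155],[494,178]])*.64-.18
tp=np.array([[94,82],[94,-82],[-94,-82],[-94,82],[88,76],[88,-76]])/1000
w=back(c,px,.084)
def T(v,p): p=np.atleast_2d(p);k,s=np.cos(v[2]),np.sin(v[2]);return p@np.array([[k,s],[-s,k]])+v[:2]
r=least_squares(lambda v:(T(v,tp[:4])-w[:4]).ravel(),[.595,.097,-.07])
if __name__=="__main__":
    print(r.x,((T(r.x,tp)-w)*1000).round(1).tolist())
    np.save("tray.npy",r.x)
    # outline of fit, for check
    v=r.x
    im=c["image"][:,:,::-1].copy()
    for q in (tp[:4],np.array([[88,76],[88,-76],[-88,-76],[-88,76]])/1000):
        P=proj(c,np.c_[T(v,q),np.full(4,.084)]);im=cv2.polylines(im,[np.int32(np.round(P*8))],True,(255,0,255),1,shift=3)
    cv2.imwrite("pics/fit.png",cv2.resize(im[60:270,160:360],(800,600)*1,interpolation=cv2.INTER_NEAREST))
E
python3 f.py
python3 - <<'E'
from h import *
from f import T
v=np.load("tray.npy");o=down(v[2]);p=T(v,[-.01,.005])[0]
manip.move_to([*p,.105+.022],o)
manip.servo_line([*p,.072+.022]);f0=manip.get_contact_force()
z=.072
while z>.04:
    z-=.002;manip.servo_line([*p,z+.022],rate=.03);f=manip.get_contact_force()-f0
    if f[2]>3: break
print(z,f,manip.get_position()[2]-.022,manip.get_time())
manip.servo_line([*p,.14],rate=.3)
E
```

```text
[ 0.60129248  0.09917435 -0.13238446] [[2.2, 5.1], [0.7, -4.1], [-3.2, -3.2], [0.3, 2.3], [5.0, 5.7], [1.7, -10.9]]
0.04399999999999997 [-3.05515925 -1.17191222 11.47559647] 0.045105333189626416 7.9333
```

View pics/fit.png

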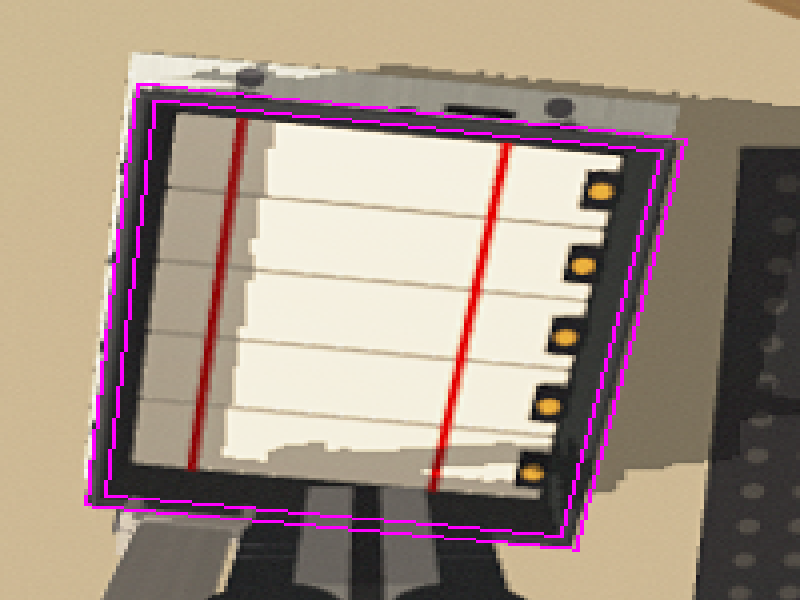

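The outline fit is good at the left and far walls. The cells were felt at 45 mm, so 40 mm is needed: green (16) below and blue (24) on top.

```bash
cat > act.py <<'E'
from h import *
from f import T
v=np.load("tray.npy");O=down(v[2])
def W(x,y,z): return [*T(v,[x/1000,y/1000])[0],z]
def tf(): return R.from_euler("z",-v[2]).apply(manip.get_contact_force())
def pick(x,y,yaw,z):
    manip.command_gripper(.085)
    manip.move_to([x,y,.12],down(yaw)); manip.servo_line([x,y,z],rate=.2)
    manip.command_gripper(.0,45); print("width",manip.get_width(),manip.get_grip_force())
    manip.servo_line([x,y,.17],rate=.3)
def place(x,y,zt):
    manip.move_to(W(x,y,.17),O); f0=tf()[2]
    manip.servo_line(W(x,y,zt+.006),rate=.2)
    for k in range(5,-4,-1):
        manip.servo_line(W(x,y,zt+k*.001),rate=.03)
        if tf()[2]-f0>4: break
    print("placed k",k,"dF",tf()[2]-f0,"w",manip.get_width())
    manip.command_gripper(.070); manip.servo_line(W(x,y,.15),rate=.3); manip.command_gripper(0.)
def push(a,b,tip,F=10):
    a=np.array(a,float);b=np.array(b,float);z=tip+.022
    manip.move_to(W(*a,.13),O); manip.servo_line(W(*a,z),rate=.2); f0=tf()
    n=int(np.ceil(np.linalg.norm(b-a)/2))
    for i in range(1,n+1):
        p=a+(b-a)*i/n; manip.servo_line(W(*p,z),rate=.06); f=tf()-f0
        if np.hypot(*f[:2])>F: break
    print("push end",p,"F",f.round(1),"t",manip.get_time())
    manip.servo_line(W(*(p+(a-b)/np.linalg.norm(b-a)*3),z),rate=.1)
    manip.servo_line(W(*(p+(a-b)/np.linalg.norm(b-a)*3),.13),rate=.3)
E
python3 - <<'E'
from act import *
print(manip.solve_ik(W(-39,22,.07),O) is not None, manip.solve_ik(W(31,-30,.07),O) is not None)
pick(.453,-.266,-.14,.023)
place(30,21,.065)
print(manip.get_time())
push([-41,21],[-29,21],.050)
push([33,-32],[33,6],.050)
c=grab("wrist");pickle.dump(c,open("w2.pkl","wb"))
cv2.imwrite("pics/w2.png",c["image"][:,:,::-1]);print(manip.get_time(),manip.get_position())
E
```

```text
True True
width 0.058982512711687855 48.12633812427521
placed k 1 dF 7.31220202110252 w 0.058994408802497476
17.05
push end [-31.  21.] F [-11.5   1.5   7.6] t 19.1417
push end [33.  6.] F [ 0.3 -8.8 -0. ] t 25.3583
26.0 [0.63454908 0.09813964 0.13053584]
```

View pics/w2.png

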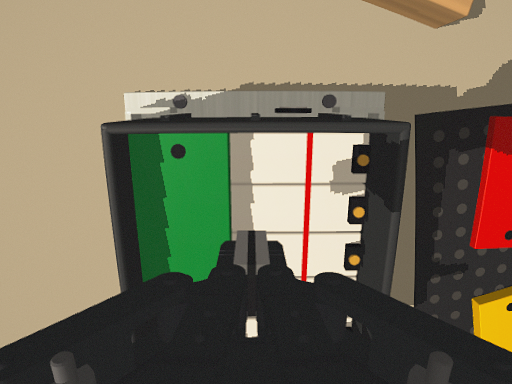

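The green plate lies against the left wall and the far wall, with its right edge at about u=230. I'll check that numerically, then do blue.

```bash
cat > chk.py <<'E'
from act import *
def chk(c,lo,hi,z):
    h=cv2.cvtColor(c["image"],cv2.COLOR_RGB2HSV)
    m=((h[...,0]>=lo)&(h[...,0]<=hi)&(h[...,1]>110)&(h[...,2]>35))
    out=[]
    for r in range(145,215,10):
        u=np.where(m[r,90:300])[0]+90; out+= [[u.min()-.5,r],[u.max()+.5,r]]
    w=back(c,out,z)-v[:2]; k,s=np.cos(v[2]),np.sin(v[2])
    t=w@np.array([[k,-s],[s,k]])*1000
    print("left y",t[::2].round(1).tolist());print("right y",t[1::2].round(1).tolist())
E
python3 - <<'E'
from chk import *
chk(pickle.load(open("w2.pkl","rb")),45,80,.061)
# wall-top inner corner seen in same picture
c=pickle.load(open("w2.pkl","rb"))
print(proj(c,[W(88,76,.061),W(88,16,.061),W(88,76,.084),W(88,-76,.084),W(0,76,.084)]).round(1).tolist())
E
```

```text
left y [[78.3, 76.7], [72.3, 76.6], [66.3, 76.6], [60.1, 76.5], [53.8, 76.5], [47.5, 76.4], [41.0, 76.4]]
right y [[78.1, 17.0], [72.1, 16.5], [66.1, 16.6], [60.0, 16.7], [53.8, 16.8], [47.5, 16.9], [41.1, 16.4]]
[[128.2, 128.5], [230.0, 127.9], [112.1, 131.5], [404.0, 131.9], [128.8, 282.7]]
```

Run:
```python
from chk import *
pick(.607,-.2755,-.01,.030)
place(30,22,.088)
print(manip.get_time())
push([-41,22],[-29,22],.066)
push([33,-30],[33,6],.066,12)
c=grab("wrist");pickle.dump(c,open("w3.pkl","wb"));chk(c,100,130,.085)
cv2.imwrite("pics/w3.png",c["image"][:,:,::-1])
t=grab("top");s=grab("side");cv2.imwrite("pics/s3.png",cv2.resize(s["image"][150:300,150:350],(800,600))[:,:,::-1])
print(manip.get_time())
```

```text
width 0.05847659987150501 49.49200987815857
placed k 1 dF 8.299977796383612 w 0.05917020941501916
34.2917
push end [-31.  22.] F [-10.2   0.6   7. ] t 36.3
push end [33.  6.] F [  0.1 -12.2   1. ] t 42.1333
left y [[81.2, 76.9], [76.0, 76.9], [70.7, 76.9], [65.2, 76.9], [59.8, 76.9], [54.2, 77.0], [48.5, 77.0]]
right y [[80.9, 15.6], [75.8, 15.7], [70.5, 15.8], [65.2, 15.9], [59.8, 15.9], [54.2, 16.0], [48.7, 15.6]]
42.825
```

View pics/w3.png

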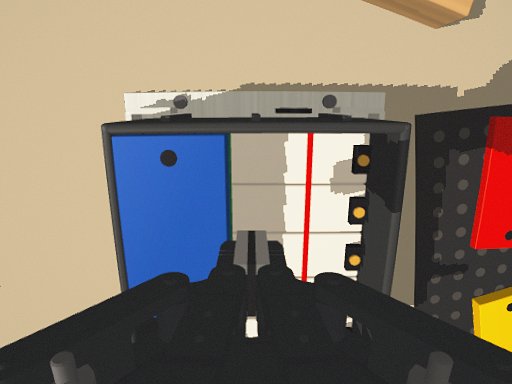

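View pics/s3.png

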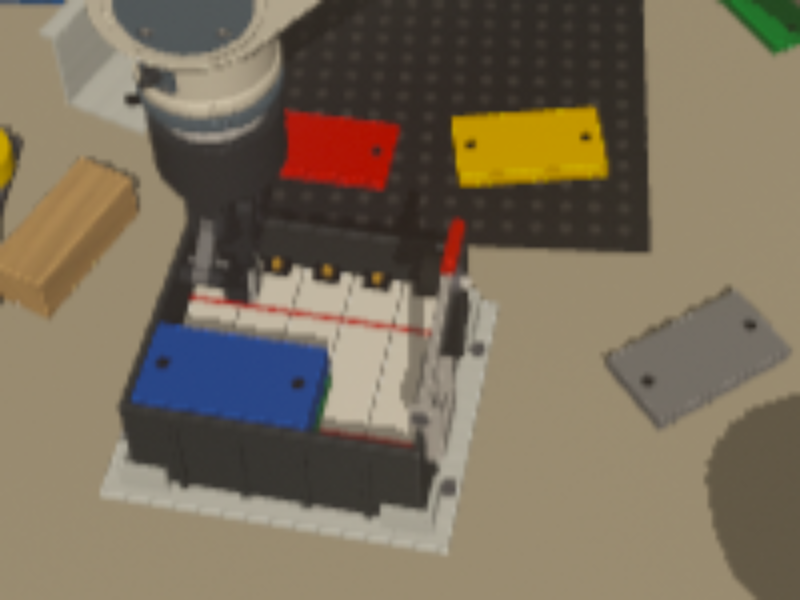

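Both plates are home (y edges 76.9 and 15.9 in the tray frame) and the bar is still upright at the hinge end. Now I'll swing the bar.

```bash
cat > bar.py <<'E'
from act import *
def B(th,r): return np.array([-91+r*np.cos(th)-3*np.sin(th)-11, 46, .122+(r*np.sin(th)+3*np.cos(th))/1000])
pts=[[33,46,.32],[-165,46,.30],[-165,46,.249],[-106,46,.249]]
for th in np.arange(1.45,.45,-.12):
    pts.append(B(th,np.interp(th,[.9,1.4],[140,127])))
th=.5;e=lambda t:[-91+145*np.cos(t),46,.122+(147*np.sin(t)+3*np.cos(t))/1000]
E
python3 - <<'E'
from bar import *
bad=[p for p in pts+[e(.5),e(0)] if manip.solve_ik(W(*p),O) is None]; print("bad",bad)
if bad: raise SystemExit
f0=None
for i,p in enumerate(pts):
    manip.servo_line(W(*p),O,rate=.35 if i<3 else .15)
    if i==2: f0=tf()
    if i>2:
        f=tf()-f0; print(i,f.round(1))
        if np.linalg.norm(f)>35: print("STOP"); break
c=manip.camera("side");print(manip.get_time())
cv2.imwrite("pics/s4.png",cv2.resize(c["image"][150:300,150:350],(800,600))[:,:,::-1])
E
```

```text
bad []
3 [-0.5 -1.3 -0.1]
4 [-0.6  0.9 -0.3]
5 [-1.4 -0.4  0.6]
6 [-0.5  0.3 -0.1]
7 [-0.5 -0.8 -0.2]
8 [0.6 0.2 0.1]
9 [-1.2 -0.4 -0.1]
10 [-0.2 -0.9 -0.6]
11 [-0.4 -0.1 -0.1]
12 [ 0.1 -0.5  0.5]
47.45
```

View pics/s4.png

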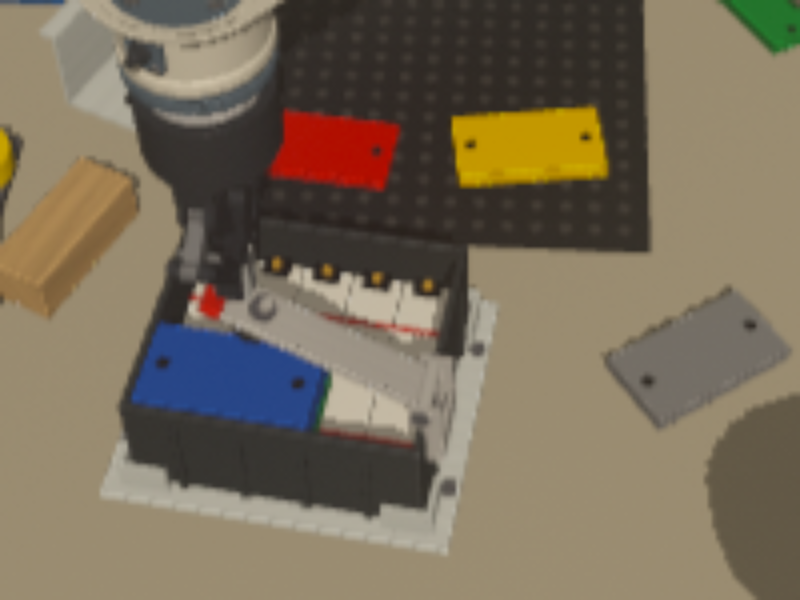

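The bar is partway down with its red tip under the fingers at (210,300) in the crop. Next is the final press.

Run:
```python
from bar import *
p=pts[-1].copy();p[2]+=.02
manip.servo_line(W(*p),rate=.2)
q=e(.5);manip.servo_line(W(q[0],46,p[2]),rate=.2);f0=tf()
for t in (.5,.4,.3,.2,.12,.06): manip.servo_line(W(*e(t)),rate=.1)
print(manip.get_time(),(tf()-f0).round(1))
z=e(.06)[2]
while z>.122+.003-.005+.1-.1+0-.02 and z>e(0)[2]-.006-0:
    z-=.0007; manip.servo_line(W(e(0)[0],46,z),rate=.03); f=(tf()-f0)[2]
    if f>20: break
print("F",f,"tip",manip.get_position()[2]-.022,"cmd",z-.022,manip.get_time())
```

```text
49.6583 [-0.5  1.2  0.6]
F 0.3358112972952524 tip 0.0963502611902283 cmd 0.09640931057228383 55.1583
```

Run:
```python
from h import *
c=manip.camera("side");cv2.imwrite("pics/s5.png",cv2.resize(c["image"][160:280,160:320],(800,600),interpolation=cv2.INTER_CUBIC)[:,:,::-1])
pickle.dump(c,open("s5.pkl","wb"));print(manip.get_position(),manip.get_contact_force(),manip.get_width())
```

```text
[0.66089904 0.1376324  0.1184053 ] [-0.05938774 -0.25162794 -0.23191629] -3.1866492786169004e-05
```

View pics/s5.png

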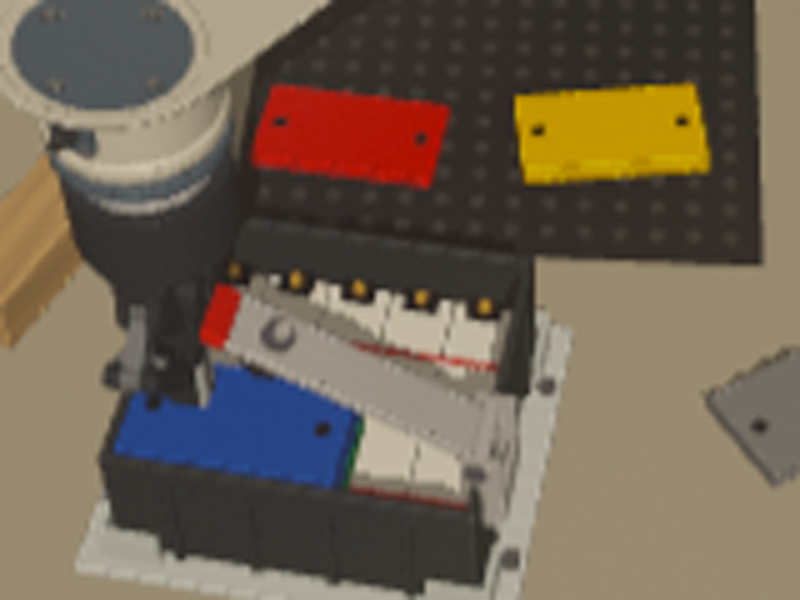

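Run:
```python
from bar import *
from scipy.optimize import minimize_scalar
c=pickle.load(open("s5.pkl","rb"))
# red tip: corners of end edge and the mid of the tip's upper face
h=cv2.cvtColor(c["image"],cv2.COLOR_RGB2HSV);m=((h[...,0]<7)|(h[...,0]>172))&(h[...,1]>130)
ys,xs=np.where(m[215:232,198:212]);px=np.array([xs.mean()+198,ys.mean()+215]);print(px)
def P(t,r): return proj(c,[W(-91+r*np.cos(t)-3*np.sin(t),46,.1+(r*np.sin(t)+3*np.cos(t))/1000)])[0]
s=minimize_scalar(lambda t:np.linalg.norm(P(t,139)-px),bounds=(0.1,1.3),method="bounded");print(s.x,s.fun)
```

```text
[203.44       222.74666667]
0.4712904504056638 0.22851651430796568
```

Run:
```python
from bar import *
x=e(0)[0]
manip.servo_line(W(x,46,.215),rate=.3)
a=B(.55,141);manip.servo_line(W(*a),rate=.3);f0=tf()
for t in (.4,.28,.16,.08):
    manip.servo_line(W(*B(t,141)),rate=.15); print(t,(tf()-f0).round(1),manip.get_time())
c=manip.camera("side");print(manip.get_time());pickle.dump(c,open("s6.pkl","wb"))
h=cv2.cvtColor(c["image"],cv2.COLOR_RGB2HSV);m=((h[...,0]<7)|(h[...,0]>172))&(h[...,1]>130)
for t in (.47,.08): print(t,proj(c,[W(-91+139*np.cos(t),46,.1+.139*np.sin(t))]).round(1))
m=m.copy();m[:195]=0;ys,xs=np.where(m[:260,185:230]);print(xs.mean()+185,ys.mean(),len(xs))
cv2.imwrite("pics/s6.png",cv2.resize(c["image"][160:280,160:320],(800,600),interpolation=cv2.INTER_CUBIC)[:,:,::-1])
```

```text
0.4 [-2.2  0.8  0.2] 56.2583
0.28 [-0.8  0.7 -0.9] 56.525
0.16 [-1.4 -0.2 -0.6] 56.7917
0.08 [-1.2  0.4 -0. ] 57.0417
57.0917
0.47 [[203.1 223.5]]
0.08 [[199.6 235.7]]
205.92857142857142 230.9047619047619 42
```

View pics/s6.png

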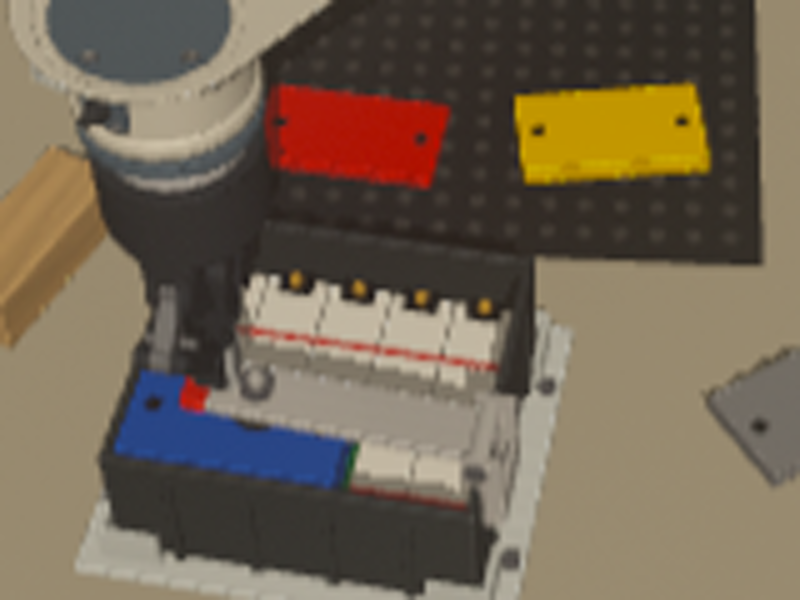

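The bar is now nearly level, with the fingers on its red tip. I'll finish the press with force checks.

Run:
```python
from bar import *
f0=tf();z=B(.08,141)[2]-.006;x=B(0,141)[0]
manip.servo_line(W(x,46,z),rate=.1)
while z>.114:
    z-=.001; manip.servo_line(W(x,46,z),rate=.04); f=(tf()-f0)[2]
    if f>15 or manip.get_time()>66: break
print("F",f,"tip",manip.get_position()[2]-.022,"cmd",z-.022)
manip.hold(.2);print((tf()-f0).round(1))
manip.servo_line(W(x,46,.18),rate=.3)
c=manip.camera("side");print(manip.get_time())
cv2.imwrite("pics/s7.png",cv2.resize(c["image"][160:280,160:320],(800,600),interpolation=cv2.INTER_CUBIC)[:,:,::-1])
```

```text
F 18.91208183852591 tip 0.10305930824861495 cmd 0.10025837696856121
[-6.7 -3.2 19.5]
59.9333
```

View pics/s7.png

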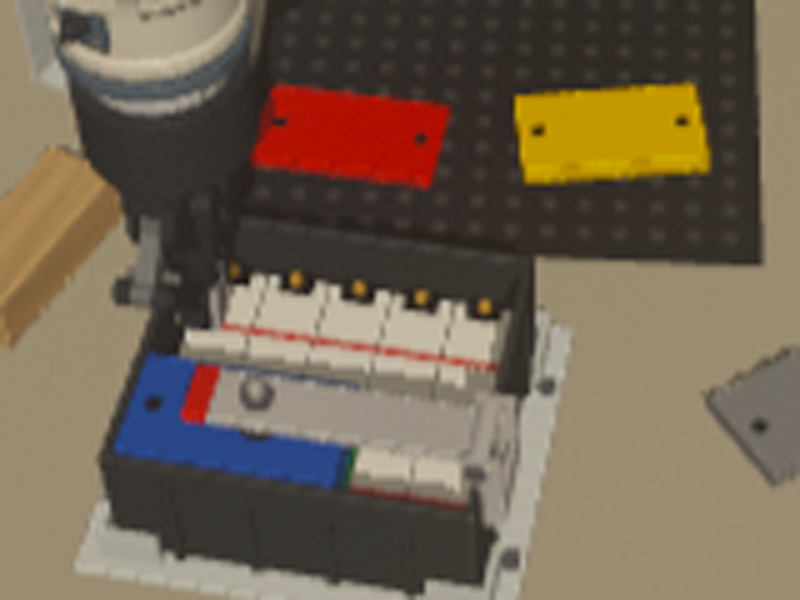

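The fingertips stopped at 103.1 mm under 19 N, which matches a level bar (top face 103 mm). The stack is still in place, so I'm handing in.

```bash
python3 -c "
from rig import manip
print(manip.sign_off(),manip.get_time())"
```

```text
the job is handed in; nothing more can be done
the job is handed in; nothing more can be done
```

I handed the job in at about 60 s of the 72 s allowed, with no verdict returned: green (16 mm) and blue (24 mm) are stacked in the corner on the 45 mm cells, the bar was pressed level onto them at about 19 N, and red and yellow were left on the mat.

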